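# Safety key into the spice grinder's interlock

## Task

The orange-gripped safety key of the pepper grinder is tucked under the little spice rack with only its flat steel tongue sticking out. Draw it out by the tongue, set it down upright on the tablecloth clear of the rack and let go, then take it by its orange grip and push the tongue straight into the yellow-framed interlock slot on the grinder's side until the grip's shoulder is flush with the frame; let go and leave it seated. Push it home firmly but without ramming it, and do not disturb the other things on the table.

Things in the scene. Friction and masses are not known exactly. Their poses are not given: they have to be found in the camera images.
- key: Safety key, 160 mm long, 0.11-0.2 kg, standing on its grip: orange grip block 80 long (x) x 36 wide (y) x 44 mm tall (z); from the middle of its front face a flat steel tongue 80 long x 8 wide (y) x 28 mm tall (z), on edge, runs along the key's own -x. Origin: centre of the grip's underside, z up. Tongue's middle line 22 mm above the underside. At the start the tongue sticks out of the rack.
- key_tip (a point): Middle of the tongue's free end (key frame: -120, 0, 22 mm).
- key_shoulder (a point): Middle of the grip's front face, the shoulder, where the tongue starts (key frame: -40, 0, 22 mm).
- rack: Low wooden spice rack, fixed, 110 deep (x) x 240 wide (y) mm: a board (underside 75, top 89 mm above the cloth) on two side panels, open front and back, jars on it up to 185 mm. Origin on the cloth under its centre; its front edge, where the tongue sticks out, is 55 mm from the origin along its own -x.
- rack_bay (a point): Point on the cloth under the rack's board about where the key's origin lies at the start (within 12 mm).
- grinder: Electric pepper grinder, fixed: cream motor body 200 (x) x 170 (y) x 130 mm high, clear bowl and black lid up to 258 mm; from its own +y side stands a grey interlock housing 78 wide (x), 110 long (y), 100 mm high, with the slot in its yellow end face. Origin on the cloth under the motor body's centre.
- slot_mouth (a point): Centre of the slot's mouth in the yellow face, 60 mm up, 195 mm from the grinder's origin along its +y; axes as the grinder's. Slot: level along the grinder's -y, 12.5 wide (x), 31.5 mm tall, over 80 deep, 4 mm 45 degree flare at the mouth. Key home: its -x along the grinder's -y, shoulder in this plane, underside about 38 mm above the cloth.
- plunger (a joint): Switch plunger hidden in the slot, met by the tongue's tip 68 mm in (plus its start value); resists with about 5 N (dry friction, no return spring), stays where pushed. In m, grows inwards: 0 to 0.003 at the start, about 0.012 with the key fully home. A white bar on top of the housing moves with it from the red patch to the green.
- salt_shaker: Glass salt shaker, 44 mm across, 80 mm tall; leave it alone. Origin: centre of its underside.
- pepper_mill: Wooden pepper mill, 58 mm across, 151 mm tall; leave it alone. Origin: centre of its underside.
- egg_cup: White ceramic egg cup, 52 mm across, 64 mm tall; leave it alone. Origin: centre of its underside.
- lunch_box: Brown plastic lunch box, 126 x 176 x 62 mm; leave it alone. Origin: centre of its underside.
- tray: Stainless steel tray, 150 x 210 x 22 mm, with a spoon in it; leave it alone. Origin: centre of its underside.
Things that resemble listed ones, but are neither listed nor needed, are in the scene too. There is more than one size of the key; the one meant has the size given above.

How it is judged (in metres and radians):
On the way, in this order (a step that is already met when the one before it is completed fails the run):
1. the key stands released on the cloth, upright, drawn out at least 80 mm from its place under the rack (horizontal distance between key and rack_bay above 0.08 m and height (world z) of key below 0.006 m and angle between key's own z axis and vertical below 0.1 rad and contact force between the fingers and key below 0.05 N and linear speed of key below 0.02 m/s), for 0.2 s.
2. the tongue has entered the slot straight (y of key_tip in the frame of slot_mouth between -0.085 and -0.015 m and distance between key_tip and slot_mouth below 0.085 m and angle between the x axis of key and the y axis of grinder, either way round below 0.15 rad), for 0.1 s.
At the end, for the whole second after the job is handed in: The key's tongue is fully in the slot with its shoulder within 4 mm of the yellow frame's plane (and within 8 mm of the slot's centre), straight to 0.1 rad, upright to 0.15 rad, the plunger pushed in beyond 8 mm, the key released and at rest (value of joint plunger above 0.008 m and y of key_shoulder in the frame of slot_mouth below 0.004 m and distance between key_shoulder and slot_mouth below 0.008 m and angle between the x axis of key and the y axis of grinder, either way round below 0.1 rad and angle between the z axis of key and the z axis of grinder, either way round below 0.15 rad and contact force between the fingers and key below 0.05 N and linear speed of key below 0.01 m/s); the robot touches nothing.
It fails at once if the key is rammed against the grinder (over 60 N) (contact force between key and grinder above 60 N).
It fails at once if a bystander is shifted by more than 30 mm (distance of any of salt_shaker, pepper_mill, egg_cup, lunch_box, tray from where it was at the start of the episode above 0.03 m).
It fails at once if a standing bystander is tipped over (angle between any of salt_shaker, pepper_mill, egg_cup's own z axis and vertical above 0.5 rad).
It also fails if it takes over 61 s, if anything falls off the work surface, if the arm or the gripper's body presses on something with over 40 N, if the wrist force passes 120 N, or if a joint passes its speed limit or range.

## Robot

A 7-joint arm with a two-finger parallel gripper is mounted at the origin on the work surface. World frame = base frame: x ahead of the robot, y to its left, z up, the work surface at z = 0. Lengths are in m, angles in degrees, forces in N, time in s.
With the tool pointing down it reaches from about 0.4 to 0.875 m from the base axis. Payload 6.5 kg.
Tool frame: the origin (TCP) lies midway between the tips of the shut fingers; the grasp point (between the pads) lies 19 mm behind it; z points along the fingers, y is the line along which they close (so a half turn about z gives the same grasp; the last joint's range is limited). The gripper opens to 85 mm and grips with 20 to 120 N. Pads are 22 mm wide; open, the fingers measure 114 mm over their backs; the gripper's body (76 mm by 85 mm) begins 54 mm behind the grasp point. The pads swing forward as they close: fully open they stand 13 mm farther back than shut.
Start: joints at [-76.788, 30.733, -0.252, 88.115, 0.149, 61.152, -4.079], TCP at [0.19, 0.622, 0.202] pointing down, gripper open.
Joint ranges: [-154.64, 154.64], [-21.42, 123.67], [-72.66, 72.17], [13.99, 137.28], [-74.86, 254.86], [10.95, 109.41], [-158.01, 158.01]. Speed limits (degrees/s): [136.94, 136.94, 180, 180, 180, 180, 180].

## Interface

Orientations are given as a 3x3 rotation matrix whose columns are the frame's x, y, z axes.
In Python, from rig import get_state, get_image, close_job gives the robot as it stands. The module is installed in compiled form; this text tells all that it offers.
- The arm moves only by the shell command python3 -m inch 'ROWS' [OPENING] [FORCE]. ROWS is text: rows parted by semicolons, each of 4 numbers parted by spaces: the shift along the world's x, y, z in cm, then the turn about the world's z in degrees. In form: x y z spin; .... A call has 1 to 20 rows; each row is the pose to reach, as a shift and turn from the pose commanded when the call began; what a row does not reach only later rows make up. A row lasts 1/10 s, in which the tool goes at most 50 mm and 8.59 degrees, less where a joint would pass 70% of its speed; a pose out of reach is approached as far as the arm can. A call with a gripper value outside its range is refused whole. OPENING is the finger opening in cm, from 0 to 8.54, set as the call begins (- or left out, the last holds). The fingers move at their own pace and stop on an object; FORCE is the grip in N (left out, the last holds). Time passes only in rows, so rows that repeat a pose let the fingers close. It gives the time, the measured TCP pose, the force, the opening and the grip force at its end, in the units of the state.
- get_state(): the state, without advancing time (a new reading comes with each control period).
- get_image(name): name is "side" or "top" or "wrist"; returns a dict with "img" (400x640x3 uint8, blue, green, red), "fov_y" (degrees; the focal length in pixels is half the picture's height over the tangent of half this angle, whatever the lens; pixels are square), "cx", "cy" (the principal point, pixels), "R" (3x3) and "t" (3): a world point X has camera coordinates R X + t. Camera axes: x right, y down, z forward; pixel columns grow to the right and rows downward; lengths in m; the calibration is good to about 2 mm. A picture is of the moment at which its call begins. There is no depth.
- close_job(): hands the job in; it is judged then, once.
The state is a dict: "time": time; "joint_positions": joint angles; "joint_vel": joint speeds; "effort": joint torques, N m; "position": TCP position; "eef_rot": TCP orientation; "wrist_force": force on the tool from outside, world axes, zero at the start; "ft_torque": the same for the moment, N m; "gripper_width": opening from 0.0 (shut) to 1.0 (fully open); "grip_force": force on a finger pad.
Only numpy, scipy, OpenCV 4.12 (cv2) and the standard library are available. Lean on these libraries where they do the work, as an engineer would, in place of code of your own. Each camera call takes 0.05 s, during which the arm holds its last target. There are 200 camera calls.

## Working session

There is one attempt and no reset: what is moved stays moved. The work goes in short steps, Python scripts to look and compute and a shell command to move; the robot and the scene stay as the last step left them, time stands still between calls to the robot, and variables do not carry over. Pictures are saved under pics/ and viewed, at most 10 in all, crops included, and the job is handed in when it is done.

```bash
mkdir -p pics
cat > h.py <<'E'
import numpy as np,cv2,pickle
from rig import get_state,get_image
def snap(name,f):
    d=get_image(name); cv2.imwrite('pics/'+f+'.png',d['img']); pickle.dump(d,open('pics/'+f+'.pkl','wb')); return d
def load(f): return pickle.load(open('pics/'+f+'.pkl','rb'))
def K(d):
    f=d['img'].shape[0]/2/np.tan(np.radians(d['fov_y'])/2); return f
def ray(d,u,v):
    f=K(d); R=np.array(d['R']);t=np.array(d['t'])
    return -R.T@t, R.T@np.array([(u-d['cx'])/f,(v-d['cy'])/f,1])
def at_z(d,u,v,z):
    c,r=ray(d,u,v); return c+r*(z-c[2])/r[2]
def proj(d,X):
    p=np.array(d['R'])@np.array(X)+np.array(d['t']); f=K(d); return np.array([f*p[0]/p[2]+d['cx'],f*p[1]/p[2]+d['cy']])
def crop(f,u0,v0,w,h,s,out):
    cv2.imwrite('pics/'+out+'.png',cv2.resize(load(f)['img'][v0:v0+h,u0:u0+w],None,fx=s,fy=s,interpolation=cv2.INTER_CUBIC))
E
python3 - <<'E'
from h import *
for n in('top','side'):
    d=snap(n,n+'1'); print(n,d['fov_y'],d['cx'],d['cy'],ray(d,320,200))
s=get_state(); print(s['position'],np.round(s['eef_rot'],3).tolist(),s['time'],s['gripper_width'])
E
```

```text
top 48.20773047527027 320.756728027138 198.5666154654541 (array([0.41821811, 0.04512714, 1.39661185]), array([ 0.0792953 , -0.01699267, -0.99671292]))
side 48.491897360238156 318.89102702681504 197.94224574611846 (array([ 0.15794145, -0.71430927,  0.96426279]), array([ 0.29911162,  0.61002791, -0.7337751 ]))
[0.18991227 0.62097967 0.20078853] [[-0.956, 0.292, -0.0], [0.292, 0.956, -0.002], [-0.0, -0.002, -1.0]] 0.1 0.9995402547213025
```

View pics/top1.png

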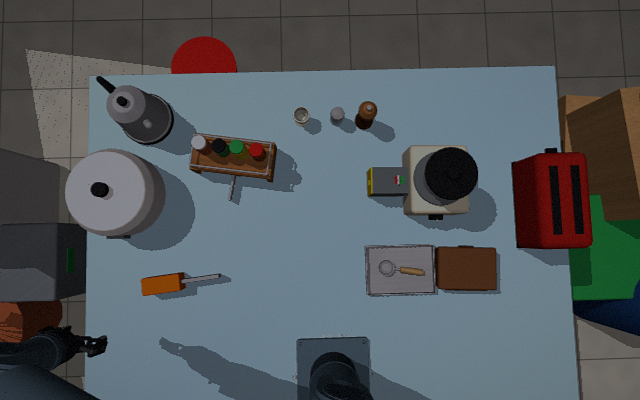

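View pics/side1.png

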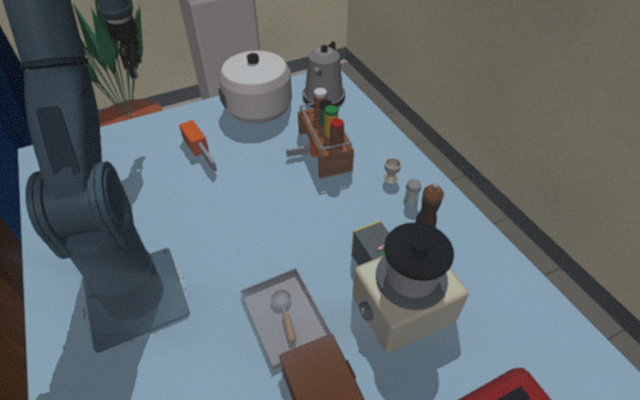

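The top view shows two candidates. One is the tongue sticking out of the rack at (233,188). The other is an orange key lying free at (163,284), with its tongue to (220,275). The task's key is the one under the rack; I'll check this in a crop together with the slot housing at (387,181).

Run:
```python
from h import *
d=load('top1')['img']
a=cv2.resize(d[125:215,180:290],(440*800//800,360),interpolation=cv2.INTER_CUBIC)
b=cv2.resize(d[135:225,355:445],(360,360),interpolation=cv2.INTER_CUBIC)
s=load('side1')['img']
c=cv2.resize(s[90:148,275:375],(400,232),interpolation=cv2.INTER_CUBIC)
e=cv2.resize(s[215:273,340:440],(400,232),interpolation=cv2.INTER_CUBIC)
cv2.imwrite('pics/c1.png',np.vstack([np.hstack([a,b]),np.hstack([c,e])]))
```

```text
(no output)
```

View pics/c1.png

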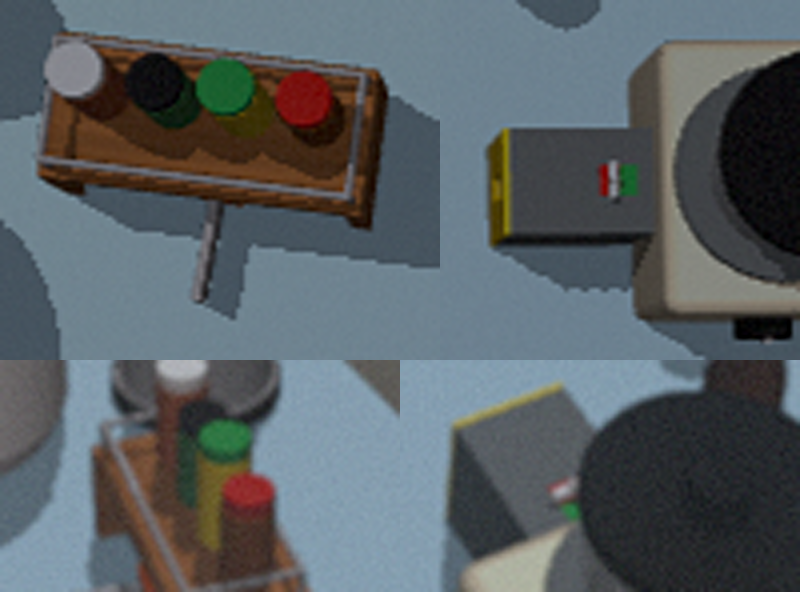

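The upper-left crop shows the tongue under the rack. Its tip is at full-image (229.3,200) and it meets the board at (233.3,176). It is thin and standing on edge, with the orange grip glimpsed behind in the side view. The upper-right crop shows the housing with its yellow face; the top edge runs from (371.3,167) to (371.7,195), and the slot is near (368.7,183). The free key at (163,284) is not the one meant.

Run:
```python
from h import *
d=load('top1')
P=lambda u,v,z:np.round(at_z(d,u,v,z),4)
print('tip',P(229.3,200,.036),'in',P(233.3,176,.036))
print('face top',P(371.3,167,.1),P(371.7,195,.1),'slot',P(368.7,183,.06))
print('housing edges',P(371.3,167,.1),P(406,167,.1),P(371.7,195,.1),P(403,194,.1))
print('body corners',P(404,147,.13),P(407,213,.13),P(468,213,.13))
print('rack',P(190,169,.075),P(272,182,.075))
print('decoy',P(143,290,.044),P(185,283,.04),P(221,275,.036))
print('egg,salt,mill',P(301,115,.06),P(337,114,.08),P(368,107,.15))
print('tray',P(365,246,.02),P(497,290,.06))
```

```text
tip [0.5338 0.2979 0.036 ] in [0.6071 0.2849 0.036 ]
face top [ 0.6144 -0.1301  0.1   ] [ 0.532  -0.1282  0.1   ] slot [ 0.572  -0.1259  0.06  ]
housing edges [ 0.6144 -0.1301  0.1   ] [ 0.6118 -0.2322  0.1   ] [ 0.532  -0.1282  0.1   ] [ 0.5325 -0.22    0.1   ]
body corners [ 0.6656 -0.2226  0.13  ] [ 0.4753 -0.2229  0.13  ] [ 0.4706 -0.3974  0.13  ]
rack [0.626  0.4059 0.075 ] [0.5808 0.1637 0.075 ]
decoy [0.2721 0.5545 0.044 ] [0.2885 0.4316 0.04  ] [0.3087 0.3252 0.036 ]
egg,salt,mill [0.7857 0.073  0.06  ] [ 0.7808 -0.0356  0.08  ] [ 0.7798 -0.1204  0.15  ]
tray [ 0.3825 -0.1124  0.02  ] [ 0.2425 -0.4957  0.06  ]
```

The task's key is under the rack; the free orange one measures about 230 mm, so it is the wrong size. I'm moving above the tongue.

```bash
python3 -m inch '9 -8 0 -40; 18 -16 0 -85; 27 -24 0 -85; 27 -24 0 -85; 27 -24 0 -85; 27 -24 0 -85; 36 -32.5 0 -130;36 -32.5 0 -130;36 -32.5 0 -130;36 -32.5 0 -130;36 -32.5 0 -130;36 -32.5 0 -130; 36 -32.5 0 -173;36 -32.5 0 -173;36 -32.5 0 -173;36 -32.5 0 -173;36 -32.5 0 -173;36 -32.5 0 -173;36 -32.5 0 -173;36 -32.5 0 -173' 8.5
python3 - <<'E'
from h import *
s=get_state(); print(s['position'],np.round(s['eef_rot'],3).tolist(),np.round(s['joint_positions'],1))
d=snap('wrist','w1'); print(ray(d,320,200),proj(d,[.534,.298,.036]))
E
```

```text
time: 2.1
position: [0.5497, 0.2966, 0.2012]
eef_rot: [[0.987, -0.16, -0.001], [-0.16, -0.987, -0.0], [-0.001, 0.0, -1.0]]
wrist_force: [-0.6, -0.6, -0.6]
gripper_width: 0.994
grip_force: 0.0
[0.5496976  0.29659195 0.20117254] [[0.987, -0.16, -0.001], [-0.16, -0.987, -0.0], [-0.001, 0.0, -1.0]] [ -63.    34.8   45.4   94.1  -27.2   62.7 -109.2]
(array([0.63183303, 0.28265116, 0.37296927]), array([-0.31750065,  0.03557369, -0.94770045])) [315.94236581 188.92331221]
```

View pics/w1.png

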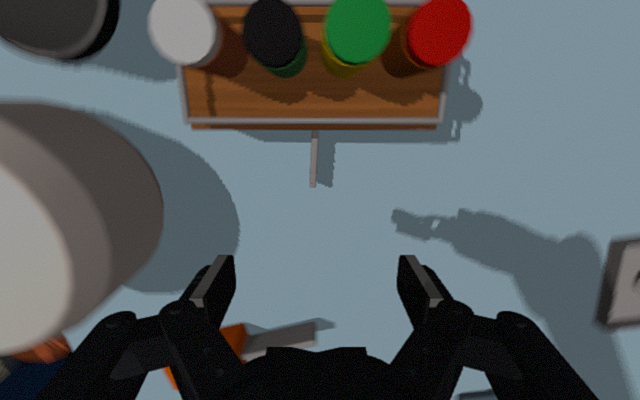

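The wrist view shows the tongue from its tip at (313,186) up to the rack board at (316,134). The camera is mounted on the rack side of the tool and could meet the jars on the way down. I'll turn the tool half round for this grasp and take the refined tongue position from this picture.

```bash
python3 - <<'E'
from h import *
d=load('w1')
print(at_z(d,313,186,.036),at_z(d,315.7,134,.036),at_z(d,192,129,.075),at_z(d,436,129,.075))
E
python3 -m inch '0 0 0 45; 0 0 0 45;0 0 0 45;0 0 0 45;0 0 0 45;0 0 0 90;0 0 0 90;0 0 0 90;0 0 0 90;0 0 0 90;0 0 0 90;0 0 0 135;0 0 0 135;0 0 0 135;0 0 0 135;0 0 0 179;0 0 0 179;0 0 0 179;0 0 0 179;0 0 0 179' 4.5
python3 -m inch '0 0 0 1;0 0 0 1;0 0 0 1;0 0 0 1;0 0 0 1' 
python3 -c "
from rig import *
print(get_state()['joint_positions'])"
```

```text
[0.53827887 0.30097379 0.036     ] [0.59954434 0.28765641 0.036     ] [0.62841488 0.41076719 0.075     ] [0.58853402 0.1650694  0.075     ]
time: 4.15
position: [0.5499, 0.2964, 0.2013]
eef_rot: [[-0.933, 0.359, -0.0], [0.359, 0.933, -0.0], [0.0, -0.0, -1.0]]
wrist_force: [0.5, 1.2, 0.3]
gripper_width: 0.528
grip_force: 0.0
time: 4.65
position: [0.5501, 0.2966, 0.2016]
eef_rot: [[-0.936, 0.352, 0.0], [0.352, 0.936, -0.0], [-0.0, -0.0, -1.0]]
wrist_force: [-1.7, 0.2, -0.5]
gripper_width: 0.526
grip_force: 0.0
[-36.31873618  28.2632432    5.38889375  92.45259983  -2.95024483
  59.42511379  39.35294362]
```

```bash
python3 -m inch '0.4 0 0 9.5;0.4 0 -4 9.5;0.4 0 -8 9.5;0.4 0 -12 9.5;0.4 0 -15 9.5;0.4 0 -17 9.5;0.4 0 -18.5 9.5;0.4 0 -19.3 9.5;0.4 0 -19.3 9.5;0.4 0 -19.3 9.5'
python3 -m inch '0 0 0 0;0 0 0 0;0 0 0 0;0 0 0 0;0 0 0 0;0 0 0 0;0 0 0 0;0 0 0 0;0 0 0 0;0 0 0 0' 0 50
```

```text
time: 5.65
position: [0.5549, 0.297, 0.0095]
eef_rot: [[-0.981, 0.192, 0.001], [0.192, 0.981, 0.001], [-0.001, 0.001, -1.0]]
wrist_force: [0.4, -0.5, 0.2]
gripper_width: 0.532
grip_force: 0.0
time: 6.65
position: [0.5541, 0.2966, 0.0086]
eef_rot: [[-0.981, 0.192, -0.0], [0.192, 0.981, 0.0], [0.0, 0.0, -1.0]]
wrist_force: [0.2, -0.0, -0.2]
gripper_width: 0.004
grip_force: 0.0
```

The fingers shut on nothing, so I'm looking from close by.

Run:
```python
from h import *
a=snap('wrist','w2');b=snap('side','s2')
cv2.imwrite('pics/c2.png',np.hstack([cv2.resize(a['img'][150:400,160:480],(420,328)),cv2.resize(b['img'][90:190,255:370],(377,328))]))
print(proj(b,[.5541,.2966,.0086]),proj(b,[.538,.301,.036]))
```

```text
[292.24838928 155.37826625] [286.65402101 149.57828471]
```

View pics/c2.png

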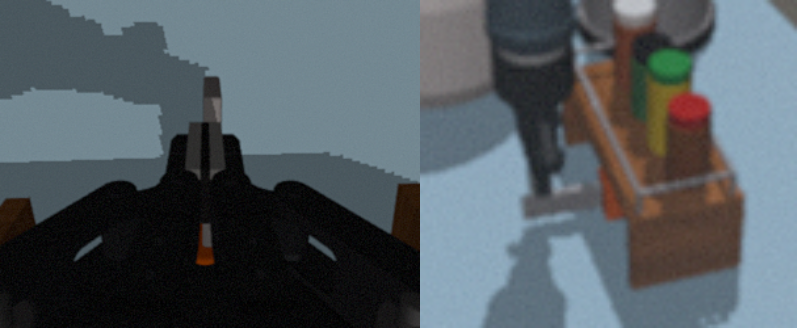

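Run:
```python
from h import *
s=get_state(); print(s['gripper_width'],s['grip_force'],s['wrist_force'])
a=load('w2');b=load('s2')
cv2.imwrite('pics/c3.png',np.hstack([cv2.resize(a['img'][195:355,260:380],(450,600),interpolation=cv2.INTER_CUBIC),cv2.resize(b['img'][120:180,270:305],(350,600),interpolation=cv2.INTER_CUBIC)]))
for n,X in dict(tcp=[.5541,.2966,.0086],tiptop=[.538,.301,.036],tipbot=[.538,.301,.008],sh=[.6166,.2845,.036]).items(): print(n,proj(a,X))
```

```text
0.002242769335941014 0.0 [ 0.22640758  0.39776408 -0.68302517]
tcp [317.08344674 233.04307918]
tiptop [319.51320669 226.75051309]
tipbot [319.03408393 209.17303894]
sh [317.19118441 341.56167593]
```

View pics/c3.png

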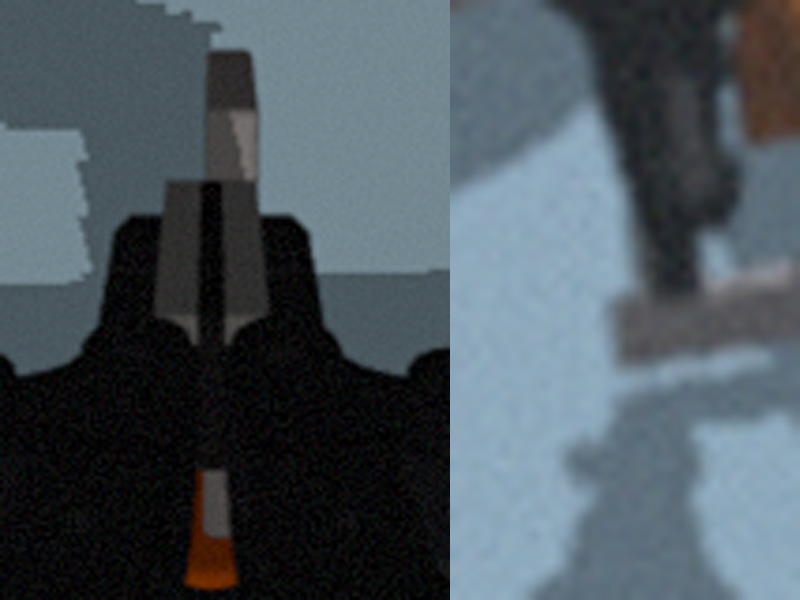

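Run:
```python
from h import *
a=load('w2');b=load('s2')
for z in (.0086,.02,.03,.036,.045): print(z,proj(a,[.554,.2966,z]),proj(b,[.554,.2966,z]))
print(ray(a,320,200)[0]-get_state()['position'])
d=load('w1'); p=[.5497,.2966]
for z in (.2012,.2142,.227): print(z,[proj(d,np.array(p+[z])+np.array([0,s,0])) for s in(-.0427,.0427)])
```

```text
0.0086 [317.05480086 232.90806835] [292.2201038  155.38741062]
0.02 [317.10696019 240.68652347] [292.05037439 152.72036557]
0.03 [317.15823709 248.33338276] [291.8998515 150.3551224]
0.036 [317.19187724 253.35009573] [291.80879283 148.92427104]
0.045 [317.24700167 261.57073177] [291.67114371 146.76132006]
[-0.07907856  0.01481331  0.17183545]
0.2012 [array([378.58532872, 226.78072809]), array([252.07611011, 245.47271942])]
0.2142 [array([383.02810678, 235.40680767]), array([247.7171564 , 255.17853464])]
0.227 [array([388.05936836, 245.17548441]), array([242.79725971, 266.13336722])]
```

In both views the fingertips end at about the tongue's top, z ≈ 0.036–0.04, though the reported TCP is 0.009. The real tips are therefore about 25–30 mm higher than reported. I'll open and go down gently, watching the force.

```bash
python3 -m inch '0 0 0 0;0 0 0 0;0 0 0 0;0 0 0 0;0 0 0 0;0 0 -0.4 0;0 0 -0.8 0;0 0 -0.8 0' 3.5
python3 -m inch '0 0 -0.2 0;0 0 -0.4 0;0 0 -0.4 0;0 0 -0.4 0'
python3 -m inch '0 0 -0.2 0;0 0 -0.4 0;0 0 -0.4 0;0 0 -0.4 0'
```

```text
time: 7.55
position: [0.5535, 0.2963, -0.0003]
eef_rot: [[-0.981, 0.191, -0.001], [0.191, 0.981, -0.001], [0.001, -0.001, -1.0]]
wrist_force: [-0.2, 0.3, -0.7]
gripper_width: 0.41
grip_force: 0.0
time: 7.95
position: [0.5541, 0.2966, -0.0034]
eef_rot: [[-0.981, 0.192, -0.0], [0.192, 0.981, -0.0], [0.0, -0.0, -1.0]]
wrist_force: [0.3, -0.2, 0.6]
gripper_width: 0.412
grip_force: 0.0
time: 8.35
position: [0.5541, 0.2965, -0.0075]
eef_rot: [[-0.981, 0.192, -0.0], [0.192, 0.981, -0.0], [0.0, -0.0, -1.0]]
wrist_force: [0.3, 1.1, 0.4]
gripper_width: 0.412
grip_force: 0.0
```

```bash
python3 -m inch '0 0 -0.2 0;0 0 -0.4 0;0 0 -0.6 0;0 0 -0.6 0;0 0 -0.6 0'
python3 -m inch '0 0 -0.2 0;0 0 -0.4 0;0 0 -0.4 0;0 0 -0.4 0'
python3 - <<'E'
from h import *
a=snap('wrist','w4');b=snap('side','s4')
cv2.imwrite('pics/c4.png',np.hstack([cv2.resize(a['img'][195:355,250:390],(525,600),interpolation=cv2.INTER_CUBIC),cv2.resize(b['img'][120:180,275:302],(270,600),interpolation=cv2.INTER_CUBIC)]))
E
```

```text
time: 8.85
position: [0.554, 0.2965, -0.0135]
eef_rot: [[-0.981, 0.191, -0.0], [0.191, 0.981, -0.0], [0.0, -0.0, -1.0]]
wrist_force: [0.0, -0.5, 0.1]
gripper_width: 0.408
grip_force: 0.0
time: 9.25
position: [0.554, 0.2966, -0.0175]
eef_rot: [[-0.982, 0.191, -0.0], [0.191, 0.982, -0.0], [0.0, -0.0, -1.0]]
wrist_force: [-0.6, -0.0, 0.7]
gripper_width: 0.411
grip_force: 0.0
```

View pics/c4.png

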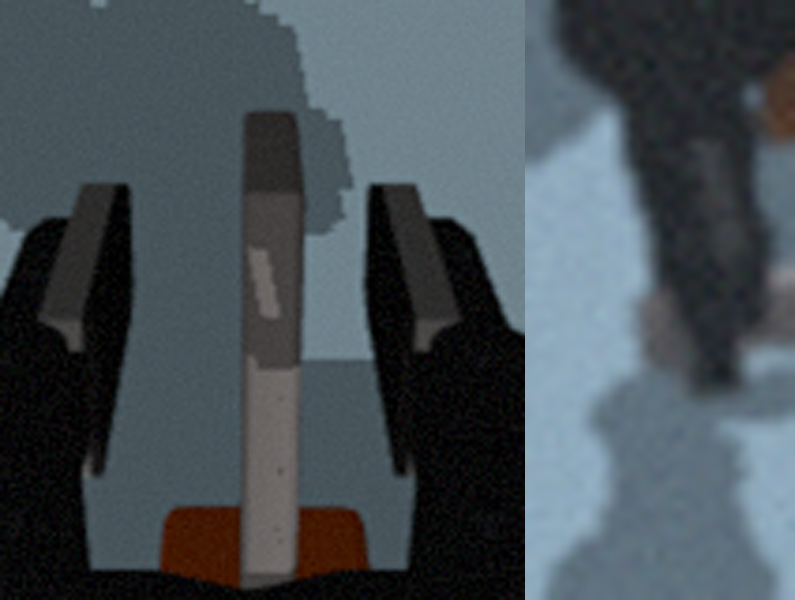

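The fingers now straddle the tongue, with the tips at about its lower edge. The tongue lies slightly to the +y side: it is at column 272 against 248 for the fingers' middle. I'll shift 3 mm and close.

```bash
python3 -m inch '0 0.3 0 0;0 0.3 0 0;0 0.3 0 0'
python3 -m inch '0 0 0 0;0 0 0 0;0 0 0 0;0 0 0 0;0 0 0 0;0 0 0 0;0 0 0 0;0 0 0 0' 0 50
```

```text
time: 9.65
position: [0.554, 0.2998, -0.0174]
eef_rot: [[-0.982, 0.191, 0.0], [0.191, 0.982, 0.0], [-0.0, 0.0, -1.0]]
wrist_force: [-0.8, 0.6, 0.4]
gripper_width: 0.41
grip_force: 0.0
time: 10.45
position: [0.5541, 0.2994, -0.0174]
eef_rot: [[-0.981, 0.192, -0.0], [0.192, 0.981, -0.0], [0.0, -0.0, -1.0]]
wrist_force: [-1.1, -1.3, 1.7]
gripper_width: 0.082
grip_force: 51.0
```

```bash
python3 -m inch '-0.5 0.1 0 0;-1.5 0.3 0 0;-3 0.6 0 0;-4.5 0.9 0 0;-6 1.2 0 0;-7.5 1.45 0 0;-9 1.75 0 0;-10.5 2.05 0 0;-12 2.35 0 0;-13.5 2.6 0 0;-14.7 2.85 0 0;-14.7 2.85 0 0;-14.7 2.85 0 0;-14.7 2.85 0 0'
python3 -m inch '0 0 0 0;0 0 0 0;0 0 0 0;0 0 0 0;0 0 0 0' 3.5
python3 - <<'E'
from h import *
a=snap('wrist','w5');b=snap('top','t5')
cv2.imwrite('pics/c5.png',np.hstack([cv2.resize(a['img'],(400,250)),cv2.resize(b['img'][140:260,190:290],(400,480),interpolation=cv2.INTER_CUBIC)[:250*0+480][:480]]) if False else np.vstack([cv2.resize(a['img'],(480,300)),cv2.resize(b['img'][165:240,180:300],(480,300),interpolation=cv2.INTER_CUBIC)]))
E
```

```text
time: 11.85
position: [0.4069, 0.3283, -0.0174]
eef_rot: [[-0.982, 0.191, -0.0], [0.191, 0.982, 0.0], [0.001, 0.0, -1.0]]
wrist_force: [-2.1, 0.7, 2.9]
gripper_width: 0.086
grip_force: 51.2
time: 12.35
position: [0.4073, 0.3279, -0.0175]
eef_rot: [[-0.981, 0.192, 0.0], [0.192, 0.981, -0.0], [-0.0, -0.0, -1.0]]
wrist_force: [0.8, 0.7, -0.1]
gripper_width: 0.409
grip_force: 0.0
```

View pics/c5.png

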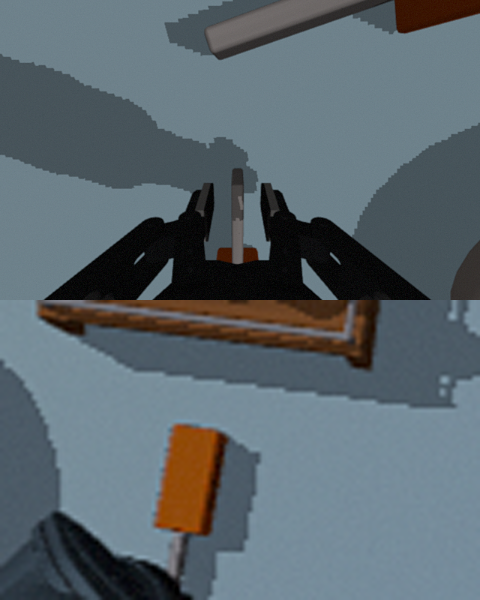

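The key stands released on the cloth, clear of the rack. Its grip top is centred near full-image (226.8,210) in the top view. I'll retreat, turn half round and look down at the grip.

```bash
python3 -m inch '0 0 3 0;0 0 8 0;0 0 13 0;0 0 18 -5;3 -0.6 18 -45;6 -1.2 18 -45;9 -2 18 -45;10.3 -2.2 18 -45;10.3 -2.2 18 -90;10.3 -2.2 18 -90;10.3 -2.2 18 -90;10.3 -2.2 18 -90;10.3 -2.2 18 -90;10.3 -2.2 18 -90;10.3 -2.2 18 -135;10.3 -2.2 18 -135;10.3 -2.2 18 -135;10.3 -2.2 18 -135;10.3 -2.2 18 -135;10.3 -2.2 18 -135' 6.5
python3 -m inch '0 0 0 -45;0 0 0 -45;0 0 0 -45;0 0 0 -45;0 0 0 -45;0 0 0 -45;0 0 0 -45;0 0 0 -45'
python3 - <<'E'
from h import *
s=get_state(); print(s['position'],s['eef_rot'],s['joint_positions'])
a=snap('wrist','w6');b=snap('top','t6')
for d in(a,b):
    im=cv2.cvtColor(d['img'],cv2.COLOR_BGR2HSV); m=cv2.inRange(im,(5,180,110),(20,255,255))
    n,l,st,c=cv2.connectedComponentsWithStats(m)
    for i in range(1,n):
        if st[i,4]>60:
            pts=np.argwhere(l==i)[:,::-1].astype(np.float32); r=cv2.minAreaRect(pts); bx=cv2.boxPoints(r)
            W=np.array([at_z(d,*p,.044)[:2] for p in bx]); print(st[i],c[i],np.round(W,4).tolist(),W.mean(0),at_z(d,*c[i],.044)[:2])
E
```

```text
time: 14.45
position: [0.5098, 0.3062, 0.1624]
eef_rot: [[0.832, 0.555, -0.0], [0.555, -0.832, -0.0], [-0.0, 0.0, -1.0]]
wrist_force: [-0.2, 0.3, 0.3]
gripper_width: 0.761
grip_force: 0.0
time: 15.25
position: [0.51, 0.3061, 0.1625]
eef_rot: [[0.982, -0.189, -0.0], [-0.189, -0.982, -0.0], [-0.0, 0.0, -1.0]]
wrist_force: [0.8, -0.4, 0.1]
gripper_width: 0.759
grip_force: 0.0
[0.509997   0.30608133 0.16253396] [[ 9.82047940e-01 -1.88631405e-01 -1.89241526e-04]
 [-1.88631410e-01 -9.82047958e-01 -7.52573947e-06]
 [-1.84424664e-04  4.30875329e-05 -9.99999982e-01]] [ -69.30080158   36.12960175   49.11351015  100.89816372  -31.7575863
   57.89157175 -108.94624243]
[152  12  26  25 312] [164.62820513  22.97435897] [[0.6946, 0.4168], [0.6905, 0.3952], [0.6727, 0.4015], [0.6769, 0.4237]] [0.68365898 0.409289  ] [0.68449954 0.40885512]
[186  16  44  20 242] [202.60743802  28.0785124 ] [[0.6759, 0.3957], [0.6861, 0.388], [0.669, 0.3528], [0.6584, 0.3601]] [0.67236968 0.37417613] [0.67432205 0.37689544]
[426  33  39  16 295] [448.82033898  41.33559322] [[0.6319, 0.1813], [0.6267, 0.1472], [0.6152,
[... 746 characters left out ...]
963 0.30696819]
[ 20 336  32  34 448] [ 37.49330357 352.37946429] [[0.3731, 0.7229], [0.3903, 0.6895], [0.3413, 0.682], [0.3223, 0.7167]] [0.35672885 0.70279055] [0.35736403 0.70675168]
[ 163  361   47   39 1211] [187.26176713 381.33195706] [[0.2955, 0.563], [0.303, 0.4972], [0.2491, 0.5039], [0.2404, 0.5729]] [0.27200366 0.53428937] [0.27132888 0.5305769 ]
[219 211  13  12 119] [225.18487395 216.45378151] [[0.4706, 0.3286], [0.5058, 0.3212], [0.4988, 0.2906], [0.4637, 0.2981]] [0.48473921 0.30965025] [0.48368963 0.30934065]
[141 278   6  18  72] [143.77777778 285.58333333] [[0.3075, 0.5606], [0.307, 0.5458], [0.2572, 0.5456], [0.2576, 0.5603]] [0.28233576 0.55306373] [0.28496143 0.55225764]
```

```bash
python3 -m inch '0 0.1 -4 0;0 0.1 -8 0;0 0.1 -12 0;0 0.1 -15 0;0 0.1 -16.5 0;0 0.1 -17.5 0;0 0.1 -17.5 0;0 0.1 -17.5 0'
python3 -m inch '0 0 0 0;0 0 0 0;0 0 0 0;0 0 0 0;0 0 0 0;0 0 0 0;0 0 0 0' 2 70
```

```text
time: 16.15
position: [0.5111, 0.3075, -0.0111]
eef_rot: [[0.982, -0.191, 0.002], [-0.191, -0.982, 0.001], [0.001, -0.001, -1.0]]
wrist_force: [-0.4, 0.4, 0.5]
gripper_width: 0.761
grip_force: 0.0
time: 16.85
position: [0.511, 0.3077, -0.0111]
eef_rot: [[0.982, -0.191, 0.002], [-0.191, -0.982, 0.001], [0.001, -0.002, -1.0]]
wrist_force: [-1.2, -0.2, 6.5]
gripper_width: 0.406
grip_force: 70.9
```

```bash
python3 -m inch '0 0 1 0;-1 0 3 0;-2 -1 6 5;-3 -4 8 12;-3 -7 8 20;-3 -10 8 28;-3 -13 8 36;-3 -16 8 44;-3 -19 8 52;-2 -21 8 60;0 -22 8 68;2 -23 8 76;4 -24 8 84;6 -24 8 92;6 -24 8 100.5;6 -24 8 100.5;6 -24 8 100.5;6 -24 8 100.5;6 -24 8 100.5;6 -24 8 100.5'
python3 - <<'E'
from h import *
s=get_state(); print(np.round(s['eef_rot'],4).tolist(),s['joint_positions'])
d=snap('top','t7');a=snap('wrist','w7')
t=cv2.resize(d['img'][125:225,270:420],(750,500),interpolation=cv2.INTER_CUBIC)
cv2.imwrite('pics/c7.png',np.vstack([t[120:420],cv2.resize(a['img'][0:256],(750,300))]))
E
```

```text
time: 18.85
position: [0.5698, 0.0673, 0.0676]
eef_rot: [[0.01, 1.0, -0.0], [1.0, -0.01, -0.0], [-0.0, -0.0, -1.0]]
wrist_force: [-0.6, 0.5, -2.3]
gripper_width: 0.41
grip_force: 70.2
[[0.01, 0.9999, -0.0002], [0.9999, -0.01, -0.0002], [-0.0002, -0.0002, -1.0]] [-23.94061055  34.55856486  17.05358802 106.12703758 -14.54262865
  41.44320097   0.66982622]
```

View pics/c7.png

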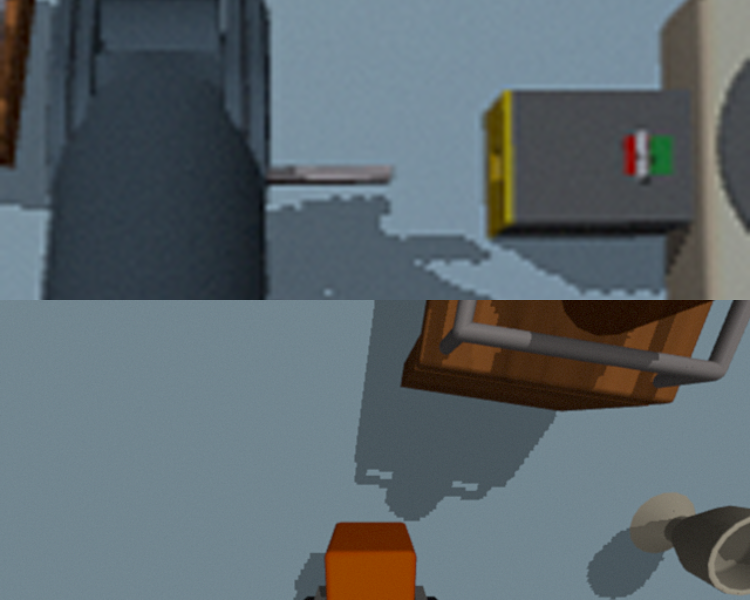

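The key is held level, with its tongue tip at full-image (348.4,184) and pointing at the housing, whose top edge rows are about 167.4 and 193.4. I'll measure both with sub-pixel edge profiles in the same picture.

Run:
```python
from h import *
d=load('t7'); g=d['img'].astype(float)
u8=cv2.cvtColor(d['img'],cv2.COLOR_BGR2GRAY).astype(float)
print('tongue profile'); 
for a,b in((326,332),(332,338),(338,344),(344,348)): print(a,b,np.round(u8[178:192,a:b].mean(1)).astype(int))
print('tip cols',np.round(u8[183:186,340:356].mean(0)).astype(int))
print('house rows 162..202',np.round(u8[162:202,376:392].mean(1)).astype(int))
print('house late',np.round(u8[162:202,397:402].mean(1)).astype(int))
print('yellow sat cols',[(c,np.round(g[172:190,c].mean(0)).astype(int).tolist()) for c in range(364,377)])
print('face col 368-370 rows',np.round(g[168:200,368:370].mean(1)[:,2]).astype(int))
```

```text
tongue profile
326 332 [140 139 140 142 108  97  89  32 143 140 140 128 102  89]
332 338 [138 140 140 141 117 117 132  38 141 142 128  90  90  89]
338 344 [138 139 139 141 118 117 123  47 141 143 116  90  90  92]
344 348 [138 139 140 140 126 119  92  63 140 142 104  88  88  86]
tip cols [ 91  97  98  99  91  90  88  95 119 136 139 139 138 139 139 139]
house rows 162..202 [138 138 138 139 144  75  72  73  73  74  73  74  74  74  73  73  74  74
  74  74  74  73  74  74  74  74  74  74  74  75  77  52  23  21  55  91
  91  90  90  91]
house late [139 139 138 140 144  75  71  73  73  74  74  72  71  95 105 103 103  99
  80  96 102 103  76  63  73  73  73  74  73  73  77  38  23  21  73  92
  90  91  91  90]
yellow sat cols [(364, [160, 144, 121]), (365, [163, 146, 123]), (366, [132, 124, 106]), (367, [57, 79, 84]), (368, [3, 76, 94]), (369, [12, 76, 92]), (370, [9, 76, 92]), (371, [15, 135, 145]), (372, [64, 104, 107]), (373, [78, 75, 72]), (374, [79, 73, 70]), (375, [79, 74, 72]), (376, [78, 74, 71])]
face col 368-370 rows [113  98  84  81  81  82  81  79  82  82  75  74 116 126 128 128 126  90
  81  82  81  80  82  81  81  82  80  62  63  81 122 118]
```

Run:
```python
from h import *
d=load('t7'); P=lambda u,v,z:np.round(at_z(d,u,v,z)*1000,1)
zt=.0787+.036
print('tongue',P(329,183.05,zt),P(341,182.9,zt),P(346.5,182.75,zt),'tip',P(348.2,182.8,zt))
print('house near',P(384,166.5,.1),P(384,193.07,.1),'late',P(399.5,166.5,.1),P(399.5,192.8,.1))
print('face top',P(372.2,180,.1),'face low edge',P(366.6,180,.0))
print('slot',P(369,177.5,.06),P(369,185.1,.06))
```

```text
tongue [568.6  -4.1 114.7] [568.1 -38.8 114.7] [568.1 -54.7 114.7] tip [567.9 -59.6 114.7]
house near [ 615.  -167.5  100. ] [ 536.7 -164.4  100. ] late [ 613.8 -213.2  100. ] [ 536.3 -209.9  100. ]
face top [ 576.  -131.3  100. ] face low edge [ 588.6 -127.3    0. ]
slot [ 588.7 -127.4   60. ] [ 565.6 -126.5   60. ]
```

```bash
python3 -m inch '0.9 0 -2 -0.3;0.9 0 -4.05 -0.3;0.9 -2 -4.05 -0.3;0.9 -4.5 -4.05 -0.3;0.9 -4.5 -4.05 -0.3;0.9 -4.5 -4.05 -0.3;0.9 -4.5 -4.05 -0.3'
python3 - <<'E'
from h import *
d=snap('top','t8');b=snap('side','s8')
u8=cv2.cvtColor(d['img'],cv2.COLOR_BGR2GRAY).astype(float)
for a,c in((340,346),(346,352),(352,358),(358,362)): print(a,np.round(u8[174:192,a:c].mean(1)).astype(int))
print('tip cols',np.round(u8[179:183,354:374].mean(0)).astype(int))
X=[.5765,-.129,.06]; print(proj(d,X),proj(b,X),proj(b,[.5765,-.10,.06]),proj(d,[.5765,-.1046,.074]))
x,y=[int(v) for v in proj(b,[.5765,-.12,.07])]
cv2.imwrite('pics/c8.png',np.vstack([cv2.resize(d['img'][160:205,300:420],(800,300),interpolation=cv2.INTER_CUBIC),cv2.resize(b['img'][y-23:y+22,x-60:x+60],(800,300),interpolation=cv2.INTER_CUBIC)])); print(x,y)
E
```

```text
time: 19.65
position: [0.5792, 0.0234, 0.0271]
eef_rot: [[0.014, 1.0, 0.0], [1.0, -0.014, 0.001], [0.001, 0.0, -1.0]]
wrist_force: [-0.5, 0.5, -1.5]
gripper_width: 0.407
grip_force: 70.2
340 [106 111 109 109 108 109  69  74  75  30  64  77  74  80  79  78  79  80]
346 [140 140 139 139 140 143 100 116 131  34  78  91  91  91  90  91  92  91]
352 [140 139 140 140 140 141 115 116 127  35 130 140 139 132 117  90  90  91]
358 [139 140 139 139 140 140 124 117 125  52 142 140 140 141 132  92  90  90]
tip cols [125 124 124 125 125 125 125 132 138 139 140 142 122  79  89  90  80 125
 104  76]
[369.67764264 181.50285816] [365.93173454 236.12517648] [360.32892618 228.29124483] [362.10982767 181.14627141]
364 231
```

View pics/c8.png

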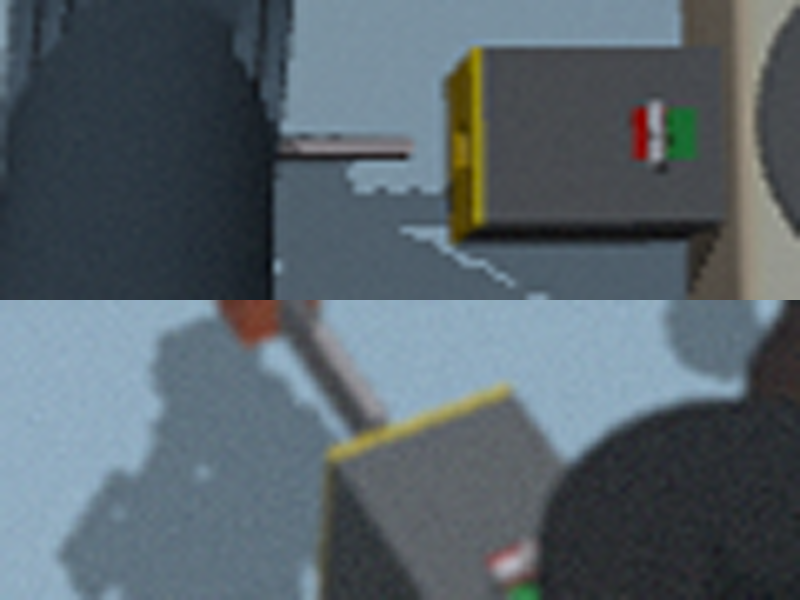

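The tongue is in line with the slot: tongue centre row is 181.0, slot centre row about 181.4, and the tip is at column 361, about 26 mm short of the face. Now I'll feed it in gently.

```bash
python3 -m inch '0 -0.7 0 0;0 -1.4 0 0;0 -2 0 0;0 -2.4 0 0;0 -2.8 0 0;0 -3.2 0 0;0 -3.2 0 0'
python3 -m inch '0 -0.4 0 0;0 -0.8 0 0;0 -1.2 0 0;0 -1.2 0 0'
```

```text
time: 20.45
position: [0.5791, -0.0108, 0.0271]
eef_rot: [[0.016, 1.0, 0.0], [1.0, -0.016, -0.0], [-0.0, 0.0, -1.0]]
wrist_force: [-0.2, -0.3, -1.7]
gripper_width: 0.405
grip_force: 70.2
time: 20.85
position: [0.5791, -0.023, 0.0271]
eef_rot: [[0.016, 1.0, 0.0], [1.0, -0.016, -0.001], [-0.001, 0.0, -1.0]]
wrist_force: [0.3, -0.1, -1.1]
gripper_width: 0.408
grip_force: 70.2
```

```bash
python3 -m inch '0 -0.6 0 0;0 -1.2 0 0;-0.02 -1.8 0 0;-0.03 -2.4 0 0;-0.03 -2.4 0 0;-0.03 -2.4 0 0'
python3 -m inch '0 -0.5 0 0;-0.02 -1 0 0;-0.03 -1.5 0 0;-0.03 -1.8 0 0;-0.03 -1.8 0 0;-0.03 -1.8 0 0'
```

```text
time: 21.45
position: [0.5788, -0.046, 0.0271]
eef_rot: [[0.015, 1.0, -0.0], [1.0, -0.015, 0.0], [0.0, -0.0, -1.0]]
wrist_force: [0.2, -0.1, -1.2]
gripper_width: 0.406
grip_force: 70.2
time: 22.05
position: [0.5785, -0.0638, 0.0271]
eef_rot: [[0.015, 1.0, -0.0], [1.0, -0.015, 0.0], [0.0, -0.0, -1.0]]
wrist_force: [0.2, -0.1, -1.7]
gripper_width: 0.406
grip_force: 70.2
```

```bash
python3 -m inch '0 -0.2 0 0;0 -0.4 0 0;0 -0.6 0 0;0 -0.6 0 0;0 -0.6 0 0'
```

```text
time: 22.55
position: [0.5785, -0.0701, 0.0271]
eef_rot: [[0.015, 1.0, -0.0], [1.0, -0.015, -0.0], [-0.0, -0.0, -1.0]]
wrist_force: [0.3, -0.6, -1.3]
gripper_width: 0.412
grip_force: 70.2
```

Tip is about 67 mm in and still free. I'll continue in small steps.

```bash
python3 -m inch '0 -0.2 0 0;0 -0.4 0 0;0 -0.5 0 0;0 -0.5 0 0'
python3 -m inch '0 -0.15 0 0;0 -0.3 0 0;0 -0.3 0 0;0 -0.3 0 0'
python3 -m inch '0 -0.15 0 0;0 -0.3 0 0;0 -0.3 0 0;0 -0.3 0 0'
```

```text
time: 22.95
position: [0.5784, -0.0734, 0.027]
eef_rot: [[0.014, 1.0, -0.001], [1.0, -0.014, 0.002], [0.002, -0.001, -1.0]]
wrist_force: [-0.6, 4.9, -0.1]
gripper_width: 0.404
grip_force: 70.3
time: 23.35
position: [0.5783, -0.0769, 0.027]
eef_rot: [[0.014, 1.0, -0.0], [1.0, -0.014, 0.001], [0.001, -0.0, -1.0]]
wrist_force: [-1.0, 5.2, 0.3]
gripper_width: 0.407
grip_force: 70.3
time: 23.75
position: [0.5783, -0.0797, 0.027]
eef_rot: [[0.014, 1.0, -0.001], [1.0, -0.014, 0.001], [0.001, -0.001, -1.0]]
wrist_force: [-0.8, 5.5, -0.5]
gripper_width: 0.406
grip_force: 70.4
```

The plunger is yielding at about 5 N. I'll continue until the shoulder meets the frame.

```bash
python3 -m inch '0 -0.1 0 0;0 -0.2 0 0;0 -0.2 0 0;0 -0.2 0 0'
python3 -m inch '0 -0.1 0 0;0 -0.15 0 0;0 -0.15 0 0;0 -0.15 0 0'
python3 -m inch '0 -0.1 0 0;0 -0.15 0 0;0 -0.15 0 0;0 -0.15 0 0'
```

```text
time: 24.15
position: [0.5783, -0.0797, 0.027]
eef_rot: [[0.013, 1.0, -0.001], [1.0, -0.013, 0.004], [0.004, -0.001, -1.0]]
wrist_force: [-1.8, 9.7, 1.9]
gripper_width: 0.408
grip_force: 70.6
time: 24.55
position: [0.5782, -0.0796, 0.027]
eef_rot: [[0.012, 1.0, -0.002], [1.0, -0.012, 0.005], [0.005, -0.002, -1.0]]
wrist_force: [-1.2, 13.1, 3.0]
gripper_width: 0.408
grip_force: 70.7
time: 24.95
position: [0.5782, -0.0796, 0.0271]
eef_rot: [[0.012, 1.0, -0.002], [1.0, -0.012, 0.007], [0.007, -0.002, -1.0]]
wrist_force: [-2.0, 16.5, 3.7]
gripper_width: 0.409
grip_force: 70.9
```

```bash
python3 -m inch '0 -0.15 0 0;0 -0.3 0 0;0 -0.3 0 0;0 0 0 0;0 0.3 0 0;0 0.3 0 0'
python3 - <<'E'
from h import *
d=snap('top','t9'); o=load('t8'); h=cv2.cvtColor
g=d['img'];go=o['img']
print(np.round(go[177:184,392:408].mean(0)).astype(int).tolist()); print(np.round(g[177:184,392:408].mean(0)).astype(int).tolist())
a=snap('wrist','w9')
m=cv2.inRange(h(g,cv2.COLOR_BGR2HSV),(5,150,60),(20,255,255)); print(np.argwhere(m[170:195,340:372].sum(0)>0).ravel()+340)
E
```

```text
time: 25.55
position: [0.5782, -0.0797, 0.027]
eef_rot: [[0.013, 1.0, -0.001], [1.0, -0.013, 0.003], [0.003, -0.001, -1.0]]
wrist_force: [-1.0, 9.2, 1.9]
gripper_width: 0.409
grip_force: 70.6
[[80, 75, 72], [80, 76, 70], [65, 63, 81], [28, 29, 124], [9, 10, 133], [108, 104, 119], [160, 151, 147], [94, 95, 96], [41, 85, 33], [49, 103, 27], [50, 105, 27], [50, 106, 26], [66, 87, 54], [77, 76, 70], [78, 73, 72], [79, 74, 71]]
[[78, 74, 70], [79, 75, 69], [65, 61, 80], [30, 31, 122], [16, 17, 131], [13, 16, 129], [14, 13, 132], [26, 52, 90], [80, 98, 76], [150, 144, 140], [114, 118, 104], [56, 98, 40], [63, 85, 51], [75, 73, 68], [77, 72, 70], [77, 72, 69]]
[343 344]
```

The bar moved from column 398 to 401.3, about 10 mm into the green, so the key is seated. Releasing.

```bash
python3 -m inch '0 0.2 0 0;0 0.3 0 0;0 0.3 0 0'
python3 -m inch '0 0 0 0;0 0 0 0;0 0 0 0;0 0 0 0;0 0 0 0;0 0 0 0' 7
python3 -m inch '0 0 1 0;0 0 3 0;0 0 6 0;0 0 10 0;0 2 14 0;0 5 18 0;0 8 18 0;0 12 18 0;0 12 18 0;0 12 18 0;0 12 18 0;0 12 18 0'
python3 - <<'E'
from h import *
d=snap('top','t10');b=snap('side','s10')
g=d['img']; print(np.round(g[177:184,392:408].mean(0)).astype(int).tolist())
m=cv2.inRange(cv2.cvtColor(g,cv2.COLOR_BGR2HSV),(5,180,110),(18,255,255)); p=np.argwhere(m[165:200,330:372])+[165,330]
r=cv2.minAreaRect(p[:,::-1].astype(np.float32)); print(len(p),r,np.round([at_z(d,*q,.082)*1000 for q in cv2.boxPoints(r)]))
E
```

```text
time: 25.95
position: [0.5783, -0.0797, 0.027]
eef_rot: [[0.015, 1.0, -0.0], [1.0, -0.015, 0.0], [0.0, -0.0, -1.0]]
wrist_force: [-0.9, 3.7, -0.5]
gripper_width: 0.406
grip_force: 70.3
time: 26.55
position: [0.5786, -0.0801, 0.0271]
eef_rot: [[0.015, 1.0, 0.0], [1.0, -0.015, -0.0], [-0.0, 0.0, -1.0]]
wrist_force: [-1.6, -0.0, -0.9]
gripper_width: 0.82
grip_force: 0.0
time: 27.75
position: [0.5785, 0.0384, 0.2072]
eef_rot: [[0.017, 1.0, 0.0], [1.0, -0.017, -0.001], [-0.001, 0.0, -1.0]]
wrist_force: [-0.5, -0.1, 0.0]
gripper_width: 0.818
grip_force: 0.0
[[77, 74, 70], [80, 76, 70], [65, 62, 80], [29, 29, 123], [14, 17, 131], [15, 18, 130], [15, 15, 133], [27, 53, 91], [80, 97, 76], [150, 143, 140], [114, 119, 105], [56, 99, 41], [64, 86, 52], [76, 74, 68], [79, 74, 71], [78, 72, 69]]
292 ((355.0, 180.5), (11.0, 26.0), 90.0) [[ 595.  -45.   82.]
 [ 593. -122.   82.]
 [ 561. -121.   82.]
 [ 563.  -44.   82.]]
```

Run:
```python
from h import *
g=load('t10')['img']; o=load('t8'); d=load('t10')
for r in((169,171),(176,180),(182,186),(190,192)): print(r,[np.round(g[r[0]:r[1],c].mean(0)).astype(int).tolist() for c in range(364,375)])
for y in(-.120,-.124,-.128,-.132): print(y,proj(d,[.5765,y,.082]),proj(d,[.5765,y,.1]),proj(d,[.5765,y,0.]))
```

```text
(169, 171) [[159, 144, 120], [158, 142, 121], [162, 145, 121], [154, 142, 120], [90, 102, 99], [26, 70, 82], [6, 94, 107], [13, 138, 148], [71, 96, 96], [78, 70, 66], [78, 73, 69]]
(176, 180) [[4, 74, 149], [8, 74, 150], [10, 74, 150], [8, 74, 151], [4, 72, 154], [4, 49, 87], [7, 75, 86], [16, 137, 146], [66, 102, 104], [79, 73, 70], [80, 74, 70]]
(182, 186) [[10, 76, 148], [10, 76, 151], [8, 76, 150], [8, 76, 150], [7, 72, 154], [21, 47, 84], [14, 71, 81], [12, 135, 145], [59, 107, 111], [77, 77, 74], [80, 74, 71]]
(190, 192) [[105, 94, 78], [109, 96, 80], [111, 97, 80], [54, 58, 57], [0, 38, 47], [1, 37, 46], [5, 34, 41], [14, 133, 142], [60, 109, 112], [76, 76, 74], [78, 72, 70]]
-0.12 [367.5826749  180.68405395] [368.32627321 179.92878846] [364.4349407  183.88117661]
-0.124 [368.92767285 180.64931258] [369.68966864 179.89361412] [365.70204698 183.84828102]
-0.128 [370.27251852 180.61457514] [371.05290759 179.85844382] [366.96901811 183.81538894]
-0.132 [371.61721193 180.57984163] [372.41599008 179.82327756] [368.23585413 183.78250037]
```

The bar stands at column 401.1, which matches a plunger value of about 12 mm. The stop was rigid up to roughly 20 N, and the key did not move on release. Handing in.

```bash
python3 -c "
from rig import close_job
print(close_job())"
```

```text
the job is handed in; nothing more can be done
None
```

The safety key was drawn out, set down and released, then regripped and pushed into the interlock slot until it stopped firmly; it is released, the robot is clear, and the job is handed in at about 28 s. The plunger bar reads about 12 mm, as expected with the key home. The top view left up to about 3 mm of doubt on the shoulder gap (limit 4 mm), and the hand-in gave no verdict.

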